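# Start the bead tumbler at its two switches

### The job

Start the bead tumbler: first throw the isolator lever over from its left to its right stop, then turn the bar handle on the other switch box clockwise from its left stop to its right one (60 degrees, as you face it). Leave both switches firmly at those stops and do not disturb the loose things on the bench.

Things in the scene. Friction and masses are not known exactly. Their poses are not given: they have to be found in the camera images.
- lever_unit: Fixed unit with the lever: grey switch box (sloping face 130 up the slope x 140 mm) on a 180 x 180 x 12 mm foot. Origin: foot's underside centre; -x is the front, z up. Face centre at (0, 0, 140) mm. Above it a guard of 10 mm steel bar: cross bar along y at x -12, z 283, side bars back along y +-80 to posts at x 80. It stops an upright tool; one along the face's normal passes in front.
- rotary_unit: Fixed unit with the bar handle: grey switch box (sloping face 130 up the slope x 140 mm) on a 180 x 180 x 12 mm foot. Origin: foot's underside centre; -x is the front, z up. Face centre at (0, 0, 140) mm. Above it a guard of 10 mm steel bar: cross bar along y at x -12, z 283, side bars back along y +-80 to posts at x 80. It stops an upright tool; one along the face's normal passes in front.
- lever_pivot (a point): Pivot of the lever, on its hinge axis: middle of the lever unit's sloping face, 4 mm out from it. Its x points up the slope, y to the left as you face it, z straight out of the face, which leans back: z is 35 deg from vertical, towards the robot's side. The lever swings sideways about x above a grey 26 x 70 mm cover that stands 6 mm out from the face.
- lever_knob (a point): Middle of the lever's black knob (cylinder 22 mm diameter, 22 mm long along the lever), 51 mm from the pivot; the knob's end is 62 mm from the pivot. Below the knob is an 11 mm steel rod. z points along the lever only at joint value 0.5.
- lever (a joint): Isolator lever angle, rad: 0 = off, leaning 0.5 rad left of the face's normal (to y+ of lever_pivot); 0.5 = straight out; 1.0 = on, leaning 0.5 rad right. Over-centre spring: it is driven to the nearer stop by a torque growing to 0.11 N m at the stops (about 2 N at the knob), so it must be pushed past 0.5.
- rotary_axis (a point): Middle of the sloping face of the rotary unit, on the turning axis of its bar handle, at the face's surface. Its x points up the slope, y to the left as you face it, z straight out of the face, which leans back: z is 35 deg from vertical, towards the robot's side.
- rotary_pointer (a point): Pointer (narrow) end of the bar handle, 31 mm from the turning axis and 34 mm out from the face; it turns with the handle. The black bar grip runs through the axis, from 27 mm behind it to 31 mm on the pointer side, 13 mm thick (7 mm at the pointer tip), standing on a grey 54 mm disc that turns with it: the bar's sides are free from 10 to 44 mm out from the face.
- rotary (a joint): Bar handle angle, rad: 0 = off, its pointer 30 degrees left of straight up the slope (towards y+ of rotary_axis); growing clockwise as seen facing it; 1.047 = on, pointer 30 degrees right of it. An over-centre spring drives it to the nearer stop (0.10 N m at the stops); it must be turned past 0.52.
- pliers: Bystander, loose, to be left alone: jewellery pliers with pink grips, lying flat, 145 x 66 x 12 mm. Origin: on the table under the pivot.
- clothespin_a: Bystander, loose, to be left alone: wooden clothespin lying flat, 72 x 19 x 10 mm. Origin: centre of its underside.
- clothespin_b: Bystander, loose, to be left alone: another such wooden clothespin. Origin: centre of its underside.
- spool: Bystander, loose, to be left alone: upright spool of copper wire, 40 mm diameter, 40 mm high, standing between the two switch units. Origin: centre of its underside.
- bead_dish: Bystander, loose, to be left alone: white dish of beads, 80 mm diameter, 24 mm high. Origin: centre of its underside.
- bead_jar: Bystander, loose, to be left alone: amber jar with metal cap, 48 mm diameter, 65 mm high. Origin: centre of its underside.

How it is judged:
By the outcome, as a careful person would: the job done as asked, in the order asked, and still so for the second after the job is handed in, with the robot touching nothing.
It also fails if it takes over 59 s, if anything falls off the work surface, if the arm or the gripper's body presses on something with over 40 N, if the wrist force passes 120 N, or if a joint passes its speed limit or range.

### The arm

A 7-joint arm with a two-finger parallel gripper is mounted at the origin on the work surface. World frame = base frame: x ahead of the robot, y to its left, z up, the work surface at z = 0. Lengths are in m, angles in rad, forces in N, time in s.
With the tool pointing down it reaches from about 0.35 to 0.9 m from the base axis. Payload 8.1 kg.
Tool frame: the origin (TCP) lies midway between the tips of the shut fingers; the grasp point (between the pads) lies arm.tcp_to_grasp behind it (arm.tcp_to_grasp is the distance from the TCP to the grasp point, in m); z points along the fingers, y is the line along which they close (so a half turn about z gives the same grasp; the last joint's range is limited). The gripper opens to 92 mm and grips with 3 to 60 N. Pads are 19 mm wide; open, the fingers measure 130 mm over their backs; the gripper's body (75 mm by 190 mm) begins 47 mm behind the grasp point.
Start: joints at [1.008, 0.434, 0.025, 1.573, -0.012, 1.134, -0.075], TCP at [0.277, -0.56, 0.227] pointing down, gripper open.
Joint ranges: [-2.62, 2.62], [-0.44, 2.09], [-1.27, 1.32], [0.08, 2.57], [-1.32, 4.46], [0.12, 2], [-2.74, 2.74]. Speed limits (rad/s): [2.22, 2.22, 3.01, 3.01, 3.14, 3.14, 3.14].

### API

Orientations are given as a rotation vector (axis times angle).
In Python, from cell import observe, get_image, arm gives the robot as it stands. The module is installed in compiled form; this text tells all that it offers.
- The arm moves only by the tool drive_tool, never from a script. Its argument "steps" is a list of rows, each a list of 5 numbers: the closure, from 0 (fully open) to 1 (shut), then the shift along the world's x, y, z in mm, then the turn about the world's z in rad. In form: [[hand, x, y, z, roll], ...]. A call has 1 to 20 rows; each row shifts and turns the commanded pose from where the row before left it; what a row does not reach is not made up. A row lasts 1/12 s, in which the tool goes at most 41.7 mm and 7.16 degrees, less where a joint would pass 70% of its speed; a pose out of reach is approached as far as the arm can. A call with a gripper value outside its range is refused whole. The fingers move at their own pace and stop on an object; "grip_force" is the grip in N (left out, the last holds). Time passes only in rows, so rows that do not move let the fingers close. It gives the time, the measured TCP pose, the force, the opening and the grip force at its end, in the units of the state.
- observe(): the state, without advancing time (a new reading comes with each control period).
- get_image(name): name is "side" or "top"; returns a dict with "image" (384x512x3 uint8, red, green, blue), "vfov" (degrees; the focal length in pixels is half the picture's height over the tangent of half this angle, whatever the lens; pixels are square), "cx", "cy" (the principal point, pixels), "xyz" and "attitude" of the camera in the world. Camera axes: x right, y down, z forward; pixel columns grow to the right and rows downward; lengths in m; the calibration is good to about 2 mm. A picture is of the moment at which its call begins. There is no depth.
- arm.sign_off(): hands the job in; it is judged then, once.
The state is a dict: "clock": time; "joints": joint angles; "dq": joint speeds; "joint_efforts": joint torques, N m; "position": TCP position; "ee_rot": TCP orientation; "force": force on the tool from outside, world axes, zero at the start; "ft_torque": the same for the moment, N m; "width": opening from 0.0 (shut) to 1.0 (fully open); "gripper_force": force on a finger pad.
Only numpy, scipy, OpenCV 4.12 (cv2) and the standard library are available. Lean on these libraries where they do the work, as an engineer would, in place of code of your own. Each camera call takes 0.05 s, during which the arm holds its last target. There are 200 camera calls.

## Working session

There is one attempt and no reset: what is moved stays moved. The work goes in short steps, Python scripts to look and compute and a tool call to move; the robot and the scene stay as the last step left them, time stands still between calls to the robot, and variables do not carry over. Pictures are saved under pics/ and viewed, at most 12 in all, crops included, and the job is handed in when it is done.

Besides the shell and the picture viewer there is one more tool, called after "Emit:" as name(argument=value, ...) on one line, values as JSON. drive_tool: Moves the arm, as the interface text tells. Its arguments: {"type":"object","properties":{"steps":{"type":"array"},"grip_force":{"type":"number"}},"required":["steps"]}

```bash
mkdir -p pics; python3 - <<'E'
from cell import observe,get_image,arm
import cv2
s=observe();print(s); print(arm.tcp_to_grasp)
for n in("side","top"):
    d=get_image(n);cv2.imwrite(f"pics/{n}0.png",cv2.resize(d["image"][:,:,::-1],(800,600),interpolation=cv2.INTER_CUBIC));print(n,{k:v for k,v in d.items() if k!="image"})
E
```

```text
{'clock': 0.0, 'joints': array([ 1.00839431,  0.43522073,  0.02499621,  1.57410409, -0.01162024,
        1.13398473, -0.07511857]), 'dq': array([-0.00114717, -0.00055741, -0.00085214,  0.00118053,  0.0006818 ,
        0.00147835,  0.00085495]), 'joint_efforts': array([ 2.02876501e-03, -6.67855954e+01,  9.85342786e-01, -3.14450955e+01,
       -6.08766871e-02,  4.32056480e-02,  1.34619095e-04]), 'position': array([ 0.27707218, -0.55965796,  0.22594392]), 'ee_rot': array([-3.05752154e+00, -7.15388675e-01,  7.65336197e-04]), 'force': array([-0.11655557, -0.1573213 , -0.63745158]), 'ft_torque': array([ 0.0114024 , -0.00684619,  0.02770265]), 'gripper_force': 0.0, 'width': 0.9966484087551168}
0.0188
side {'vfov': 43.61279560165321, 'cx': 261.9893228088848, 'cy': 191.79432738102636, 'xyz': array([-0.43758564,  0.91475173,  0.87468502]), 'attitude': array([-0.92044714,  2.23733071, -1.28052657])}
top {'vfov': 50.66545699427679, 'cx': 247.6762174110668, 'cy': 192.32768145631556, 'xyz': array([0.41320981, 0.00711315, 1.43696773]), 'attitude': array([-2.2096949 ,  2.16650236, -0.06107965])}
```

View pics/side0.png

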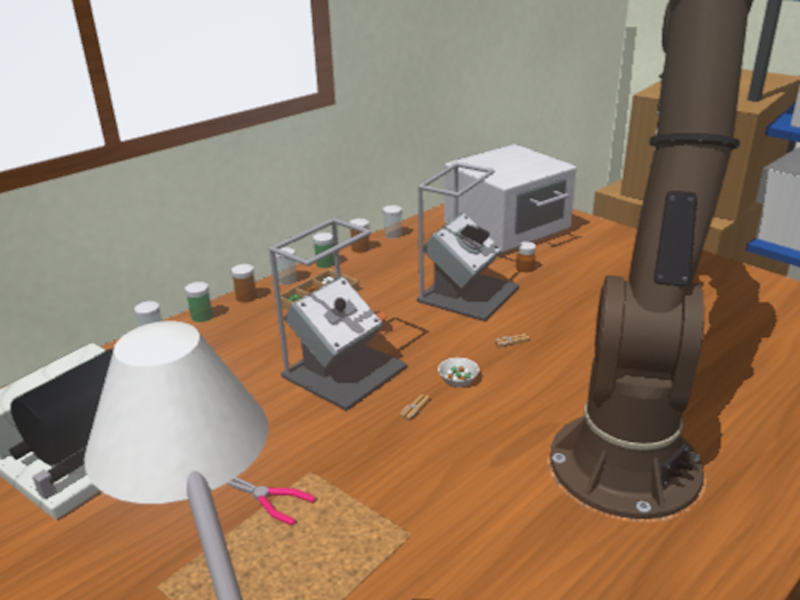

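View pics/top0.png

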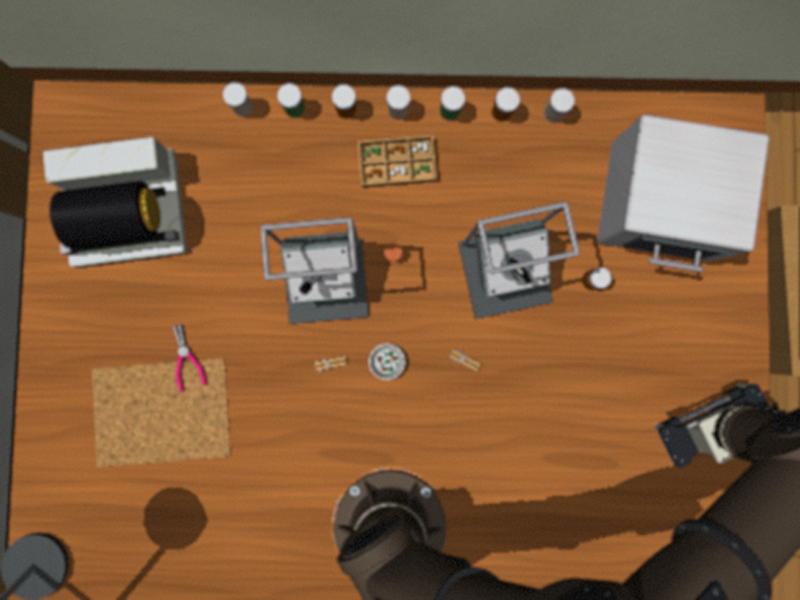

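```bash
cat > h.py <<'E'
import numpy as np,cv2
from cell import observe,get_image,arm
from scipy.spatial.transform import Rotation as R
def cams():
    return {n:get_image(n) for n in("side","top")}
def proj(d,P):
    P=np.atleast_2d(P);q=(P-d["xyz"])@R.from_rotvec(d["attitude"]).as_matrix()
    f=192/np.tan(np.radians(d["vfov"]/2))
    return np.c_[d["cx"]+f*q[:,0]/q[:,2],d["cy"]+f*q[:,1]/q[:,2]]
def crop(im,x,y,w,h,k):
    return cv2.resize(im[y:y+h,x:x+w,::-1],None,fx=k,fy=k,interpolation=cv2.INTER_CUBIC)
E
python3 - <<'E'
from h import *
c=cams();t=c["top"]["image"];s=c["side"]["image"]
cv2.imwrite("pics/t1.png",np.hstack([crop(t,155,130,100,120,4),crop(t,285,120,100,120,4)]))
cv2.imwrite("pics/s1.png",np.hstack([crop(s,170,138,100,122,4),crop(s,250,95,100,122,4)]))
E
```

```text
(no output)
```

View pics/t1.png

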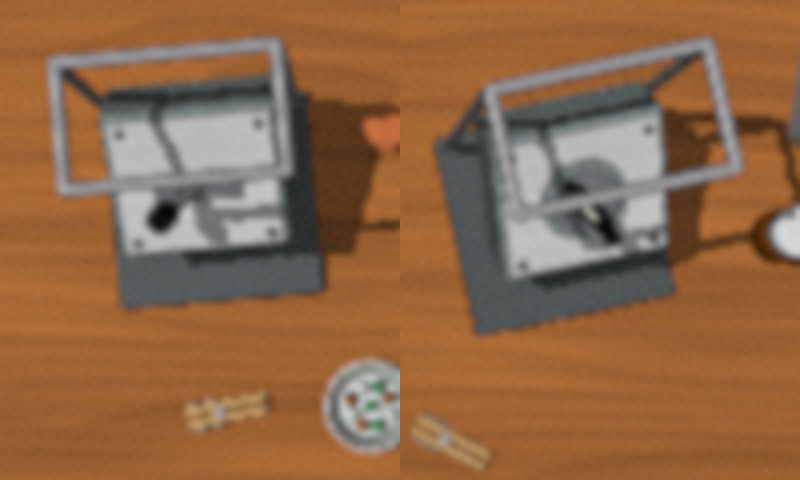

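View pics/s1.png

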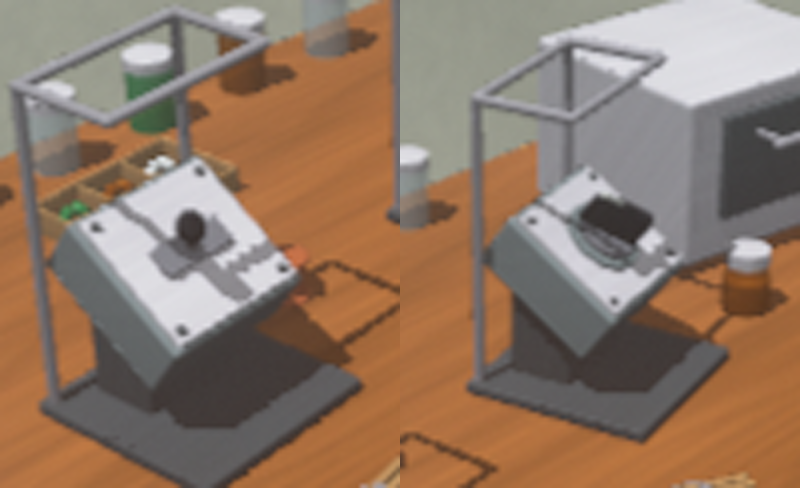

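```bash
cat > fit.py <<'E'
from h import *
from scipy.optimize import least_squares
c=cams();import pickle
G=lambda b,s:[80 if b=='b' else -12,80*s,283]
F=lambda b,s:[90 if b=='b' else -90,90*s,12]
obs={'lever':{'top':((155,130),[(G('b',1),53,61),(G('b',-1),280,44),(G('f',1),64,190),(G('f',-1),287,173),(F('f',1),124,307),(F('f',-1),323,290)]),
 'side':((170,138),[(G('b',1),18,88),(G('b',-1),175,14),(G('f',1),108,120),(G('f',-1),262,42),(F('b',1),45,408),(F('f',-1),358,383)])},
 'rotary':{'top':((285,120),[(G('b',1),90,93),(G('b',-1),308,45),(G('f',1),120,210),(G('f',-1),337,170),(F('f',1),79,332),(F('f',-1),273,293),(F('b',1),38,142)]),
 'side':((250,95),[(G('b',1),78,97),(G('b',-1),170,45),(G('f',1),173,116),(G('f',-1),260,60),(F('b',1),73,387),(F('f',1),243,437),(F('f',-1),325,352)])}}
out={}
for u,o in obs.items():
    def res(p):
        r=[]
        for n,(off,L) in o.items():
            P=np.array([l[0] for l in L])/1000.
            W=P@R.from_euler('z',p[3]).as_matrix().T+p[:3]
            r.append(proj(c[n],W)-(np.array([l[1:] for l in L])+.5)/4+.5-off)
        return np.vstack(r).ravel()
    s=least_squares(res,[.55,.15 if u=='lever' else -.2,0,0],loss='soft_l1');p=s.x;out[u]=p
    print(u,p.round(4),'rms px',np.sqrt(np.mean(res(p)**2)).round(2),np.abs(res(p)).max().round(2))
    Rz=R.from_euler('z',p[3]).as_matrix()
    n=np.array([-np.sin(.6109),0,np.cos(.6109)]);f=np.array([0,0,.14])
    for a in(0,.5,1.):
        if u=='lever':
            d=np.cos(.5-a)*n+np.sin(.5-a)*np.array([0,1,0]);q=f+.004*n+.051*d;print(a,'knob',(Rz@q+p[:3]).round(4),'end',(Rz@(q+.011*d)+p[:3]).round(4))
    if u=='rotary':print('face',(Rz@f+p[:3]).round(4))
    print('n',(Rz@n).round(3))
pickle.dump(out,open('pose.pkl','wb'))
E
python3 fit.py
```

```text
lever [ 0.5433  0.1557 -0.0018  0.1055] rms px 0.75 2.11
0 knob [0.5129 0.177  0.1782] end [0.5069 0.1817 0.1861]
0.5 knob [0.512  0.1523 0.1833] end [0.5057 0.1517 0.1923]
1.0 knob [0.5181 0.1284 0.1782] end [0.5131 0.1226 0.1861]
n [-0.57  -0.06   0.819]
rotary [ 0.5714 -0.2517 -0.0026  0.2309] rms px 0.81 1.95
face [ 0.5714 -0.2517  0.1374]
n [-0.558 -0.131  0.819]
```

Emit:
drive_tool(steps=[[0,0,0,40,0],[0,0,0,40,0],[0,0,0,40,0],[0,0,0,40,0],[0,0,0,40,0],[0,0,0,40,0],[0,0,0,40,0],[0,0,0,40,0],[0,0,0,40,0],[0,0,0,40,0]])

```text
clock: 1.13
position: [0.2783, -0.5576, 0.6065]
ee_rot: [3.02, 0.714, 0.015]
force: [0.6, 0.8, -0.7]
width: 1.002
gripper_force: 0.0
```

```bash
cat > st.py <<'E'
from h import *
s=observe();M=R.from_rotvec(s["ee_rot"]).as_matrix();q=s["joints"]
print('t',round(s["clock"],2),'p',s["position"].round(4),'toolz',M[:,2].round(3),'tooly',M[:,1].round(3),'q',q.round(3),'sum',(q[1]+q[3]+q[5]).round(3),'F',s["force"].round(1),'w',round(s["width"],2))
E
python3 st.py
```

```text
t 1.13 p [ 0.2783 -0.5576  0.6065] toolz [ 0.018 -0.035 -0.999] tooly [ 0.447 -0.893  0.039] q [ 0.896  0.415  0.277  0.7   -0.124  1.998 -0.012] sum 3.113 F [ 0.6  0.8 -0.7] w 1.0
```

Emit:
drive_tool(steps=[[0,0,0,40,0],[0,0,0,40,0],[0,0,0,40,0],[0,0,0,40,0]])

```text
clock: 1.47
position: [0.2597, -0.5243, 0.6702]
ee_rot: [2.923, 0.684, 0.049]
force: [0.2, -0.5, -0.2]
width: 1.0
gripper_force: 0.0
```

```bash
python3 st.py
```

```text
t 1.47 p [ 0.2597 -0.5243  0.6702] toolz [ 0.063 -0.127 -0.99 ] tooly [ 0.439 -0.887  0.142] q [ 0.816  0.312  0.381  0.702 -0.136  2.002 -0.005] sum 3.016 F [ 0.2 -0.5 -0.2] w 1.0
```

Emit:
drive_tool(steps=[[0,0,0,40,0],[0,0,0,40,0],[0,0,0,40,0],[0,0,0,40,0],[0,0,0,40,0],[0,0,0,40,0],[0,0,0,40,0],[0,0,0,40,0]])

```text
clock: 2.13
position: [0.2398, -0.4843, 0.7905]
ee_rot: [2.69, 0.63, 0.125]
force: [-0.0, 0.6, -1.4]
width: 1.0
gripper_force: 0.0
```

```bash
python3 st.py
```

```text
t 2.13 p [ 0.2398 -0.4843  0.7905] toolz [ 0.168 -0.338 -0.926] tooly [ 0.411 -0.83   0.377] q [ 0.654  0.189  0.563  0.587 -0.144  2.002 -0.008] sum 2.778 F [-0.   0.6 -1.4] w 1.0
```

Emit:
drive_tool(steps=[[0,0,0,40,0],[0,0,0,40,0],[0,0,0,40,0],[0,0,0,40,0],[0,0,0,40,0],[0,0,0,40,0],[0,0,0,40,0]])

```text
clock: 2.72
position: [0.2276, -0.4602, 0.8872]
ee_rot: [2.484, 0.582, 0.183]
force: [1.2, -1.2, 0.6]
width: 0.998
gripper_force: 0.0
```

```bash
python3 st.py
```

```text
t 2.72 p [ 0.2276 -0.4602  0.8872] toolz [ 0.253 -0.506 -0.825] tooly [ 0.366 -0.739  0.566] q [ 0.547  0.144  0.711  0.422 -0.175  2.002 -0.011] sum 2.568 F [ 1.2 -1.2  0.6] w 1.0
```

Emit:
drive_tool(steps=[[0.4,0,0,40,0],[0.4,0,0,40,0],[0.4,0,0,40,0],[0.4,0,0,-40,0],[0.4,20,10,-40,0],[0.4,20,10,-40,0.12],[0.4,20,10,-40,0.12],[0.4,20,10,-40,0.12]])

```text
clock: 3.38
position: [0.2715, -0.4178, 0.8145]
ee_rot: [2.32, 0.906, 0.37]
force: [-1.0, -2.3, 0.8]
width: 0.602
gripper_force: 0.0
```

```bash
python3 st.py
```

```text
t 3.38 p [ 0.2715 -0.4178  0.8145] toolz [ 0.456 -0.442 -0.773] tooly [ 0.515 -0.577  0.634] q [ 0.061 -0.221  0.571  1.017  0.186  1.617 -0.086] sum 2.414 F [-1.  -2.3  0.8] w 0.6
```

```bash
cat > plan.py <<'E'
import sys,pickle
from h import *
# plan.py unit u v n open_mm yaw_turn : put upper fingertip middle at (u,v,n) mm of the unit's face
un,u,v,n,op,turn=sys.argv[1],*map(float,sys.argv[2:7])
p=pickle.load(open('pose.pkl','rb'))[un];s=observe()
M=R.from_euler('z',turn).as_matrix()@R.from_rotvec(s["ee_rot"]).as_matrix()
a=np.radians(35);c,d=np.cos(a),np.sin(a)
U=R.from_euler('z',p[3]).as_matrix()@np.array([[c,0,-d],[0,1,0],[d,0,c]]) # columns u,v,n
f=p[:3]+[0,0,.14];T0=U.T@M
off=M[:,1]*(op/2+9.5)/1000
tgt=f+U@np.array([u,v,n])/1000-off
print('tool z in uvn',T0[:,2].round(3),'tool y',T0[:,1].round(3))
print('finger now uvn mm',((s["position"]+off-f)@U*1000).round(1))
print('TCP target',tgt.round(4),'delta mm',((tgt-s["position"])*1000).round(1))
# guard cross bar in tool frame at target, body box |x|<37.5,|y|<95,z<-66
Rz=R.from_euler('z',p[3]).as_matrix()
b=np.array([[-.012,y,.283] for y in np.linspace(-.08,.08,17)])@Rz.T+p[:3]
q=(b-tgt)@M*1000
print('bar in tool frame: min y',q[:,1].min().round(1),'(body reaches 95 for z<-66), z',q[:,2].mean().round(1),' x',q[[0,-1],0].round(0))
E
python3 plan.py lever 0 65 34 56 0.88
```

```text
tool z in uvn [ 0.077  0.003 -0.997] tool y [ 0.996 -0.053  0.077]
finger now uvn mm [ 154.3 -543.7  746.5]
TCP target [0.4881 0.2172 0.1423] delta mm [ 216.6  635.  -672.1]
bar in tool frame: min y 115.5 (body reaches 95 for z<-66), z -84.4  x [-140.   19.]
```

Emit:
drive_tool(steps=[[0.4,6,29,-26,0.08],[0.4,6,29,-26,0.08],[0.4,6,29,-26,0.08],[0.4,6,29,-26,0.08],[0.4,6,29,-26,0.08],[0.4,6,29,-26,0.08],[0.4,6,29,-26,0.08],[0.4,6,29,-26,0.08],[0.4,6,29,-26,0.08],[0.4,6,29,-26,0.08],[0.4,6,29,-26,0.08],[0.4,6,29,-26,0],[0.4,6,29,-26,0],[0.4,6,29,-26,0],[0.4,6,29,-26,0],[0.4,6,29,-26,0],[0.4,6,29,-26,0]])

```text
clock: 4.8
position: [0.3753, -0.1259, 0.5247]
ee_rot: [2.013, 1.674, 0.617]
force: [1.7, -0.9, -0.0]
width: 0.6
gripper_force: 0.0
```

```bash
python3 st.py; python3 plan.py lever 0 65 34 56 0
```

```text
t 4.8 p [ 0.3753 -0.1259  0.5247] toolz [ 0.598 -0.055 -0.8  ] tooly [ 0.784 -0.164  0.598] q [ 0.734 -0.438 -0.193  1.902 -0.385  1.097  0.426] sum 2.56 F [ 1.7 -0.9 -0. ] w 0.6
tool z in uvn [ 0.024 -0.118 -0.993] tool y [ 0.968 -0.245  0.052]
finger now uvn mm [  96.8 -271.5  431.3]
TCP target [0.4877 0.2244 0.1437] delta mm [ 112.4  350.2 -381. ]
bar in tool frame: min y 108.4 (body reaches 95 for z<-66), z -80.0  x [-131.   23.]
```

Emit:
drive_tool(steps=[[0.4,8,30,-18,0.04],[0.4,8,30,-18,0.04],[0.4,4,32,-20,0.04],[0.4,4,32,-20,0.04],[0.4,0,32,-22,0.02],[0.4,0,32,-22,0],[0.4,0,32,-22,0],[0.4,0,32,-22,0],[0.4,0,32,-22,0],[0.4,0,32,-22,0]])

```text
clock: 5.63
position: [0.407, 0.1941, 0.3149]
ee_rot: [1.871, 1.892, 0.68]
force: [0.9, 0.7, 0.5]
width: 0.599
gripper_force: 0.0
```

```bash
python3 st.py; python3 plan.py lever 0 65 34 56 0
```

```text
t 5.63 p [0.407  0.1941 0.3149] toolz [ 0.59   0.066 -0.805] tooly [ 0.807 -0.011  0.591] q [ 0.589 -0.379 -1.044  2.236 -0.176  0.507 -0.384] sum 2.364 F [0.9 0.7 0.5] w 0.6
tool z in uvn [ 0.025  0.003 -1.   ] tool y [ 0.995 -0.095  0.024]
finger now uvn mm [ 30.9  49.  221. ]
TCP target [0.4868 0.2186 0.144 ] delta mm [  79.9   24.5 -170.9]
bar in tool frame: min y 110.1 (body reaches 95 for z<-66), z -88.4  x [-137.   22.]
```

Emit:
drive_tool(steps=[[0.4,3,8,-25,0],[0.4,3,8,-25,0],[0.4,4,8,-25,0],[0.4,18,0,-24,0],[0.4,18,0,-24,0],[0.4,17,0,-24,0],[0.4,17,0,-24,0],[0.4,0,0,0,0]])

```text
clock: 6.3
position: [0.4272, 0.1824, 0.2194]
ee_rot: [1.915, 1.901, 0.577]
force: [-1.2, 0.1, 0.1]
width: 0.601
gripper_force: 0.0
```

```bash
python3 st.py; python3 plan.py lever 0 65 34 56 0; python3 - <<'E'
from h import *
c=cams();t=c["top"]["image"];s=c["side"]["image"]
cv2.imwrite("pics/a2.png",np.hstack([crop(t,145,130,100,120,4),crop(s,160,130,100,120,4)]))
E
```

```text
t 6.3 p [0.4272 0.1824 0.2194] toolz [ 0.537  0.019 -0.844] tooly [ 0.844 -0.013  0.536] q [ 0.447  0.062 -1.254  2.317  0.917  0.562 -1.537] sum 2.941 F [-1.2  0.1  0.1] w 0.6
tool z in uvn [-0.045 -0.037 -0.998] tool y [ 0.994 -0.102 -0.041]
finger now uvn mm [ -8.5  35.1 129.6]
TCP target [0.4855 0.2187 0.146 ] delta mm [ 58.3  36.3 -73.4]
bar in tool frame: min y 104.0 (body reaches 95 for z<-66), z -90.7  x [-141.   18.]
```

View pics/a2.png

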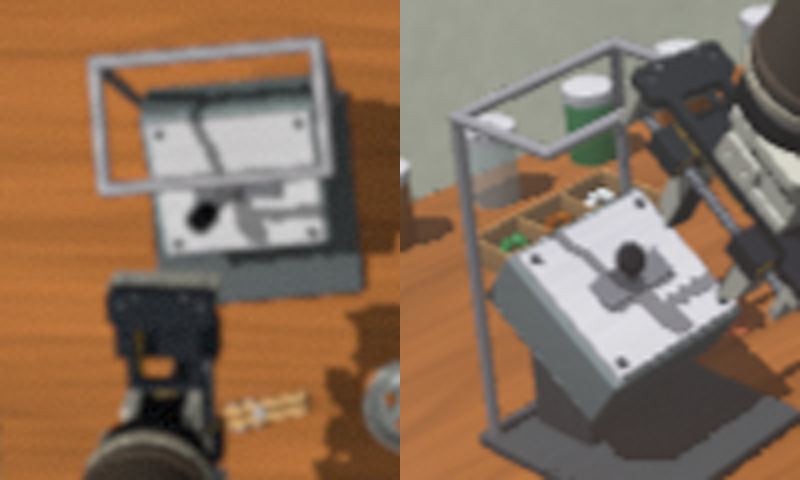

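Emit:
drive_tool(steps=[[0.24,-2,12,-6,0],[0.24,-2,12,-6,0],[0.24,0,10,-6,0],[0.24,5,2,-10,0],[0.24,5,0,-10,0],[0.24,0,0,0,0]])

```text
clock: 6.9
position: [0.4312, 0.2186, 0.1838]
ee_rot: [1.909, 1.902, 0.576]
force: [-0.2, -0.2, -0.5]
width: 0.755
gripper_force: 0.0
```

```bash
python3 st.py; python3 plan.py lever 0 65 34 70 0
```

```text
t 6.9 p [0.4312 0.2186 0.1838] toolz [ 0.539  0.017 -0.842] tooly [ 0.842 -0.009  0.539] q [ 0.161  0.253 -1.187  2.324  1.198  0.746 -1.918] sum 3.324 F [-0.2 -0.2 -0.5] w 0.76
tool z in uvn [-0.043 -0.04  -0.998] tool y [ 0.994 -0.098 -0.039]
finger now uvn mm [-15.5  70.   95.7]
TCP target [0.4796 0.2186 0.1421] delta mm [ 48.4   0.  -41.6]
bar in tool frame: min y 111.3 (body reaches 95 for z<-66), z -90.3  x [-141.   18.]
```

Emit:
drive_tool(steps=[[0.24,12,0,-11,0],[0.24,12,0,-11,0],[0.24,12,0,-10,0],[0.24,12,0,-10,0],[0.24,0,0,0,0]])

```text
clock: 7.32
position: [0.4808, 0.2176, 0.1421]
ee_rot: [1.911, 1.898, 0.575]
force: [-0.8, -0.6, 0.5]
width: 0.761
gripper_force: 0.0
```

```bash
python3 st.py; python3 plan.py lever 0 0 34 70 0; python3 - <<'E'
from h import *
c=cams();t=c["top"]["image"];s=c["side"]["image"]
cv2.imwrite("pics/a3.png",np.hstack([crop(t,145,130,100,120,4),crop(s,160,130,100,120,4)]))
E
```

```text
t 7.32 p [0.4808 0.2176 0.1421] toolz [ 0.539  0.015 -0.842] tooly [ 0.842 -0.011  0.539] q [ 0.087  0.415 -1.075  2.303  1.412  0.788 -2.04 ] sum 3.506 F [-0.8 -0.6  0.5] w 0.76
tool z in uvn [-0.042 -0.042 -0.998] tool y [ 0.994 -0.1   -0.038]
finger now uvn mm [ 0.8 63.7 33.4]
TCP target [0.4865 0.1541 0.1421] delta mm [  5.7 -63.5  -0. ]
bar in tool frame: min y 104.9 (body reaches 95 for z<-66), z -92.9  x [-77.  83.]
```

View pics/a3.png

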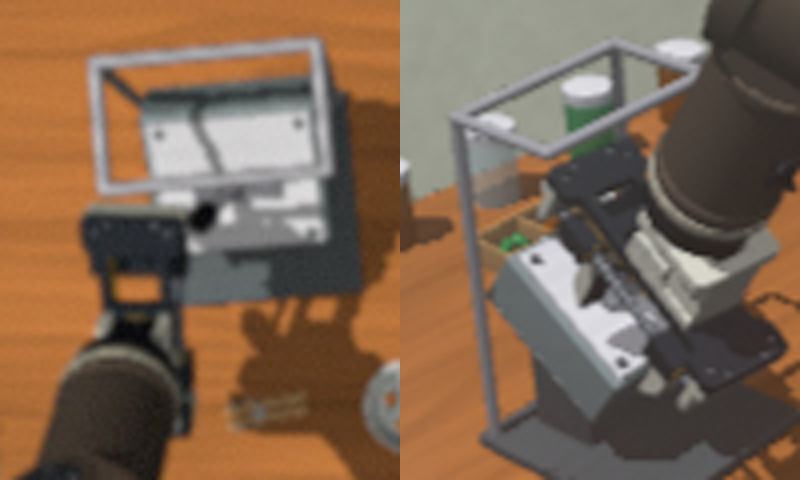

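Emit:
drive_tool(steps=[[0.24,-2,-6,-2,0],[0.24,0,-6,0,0],[0.24,1,-6,0,0],[0.24,0,-6,0,0],[0.24,1,-6,0,0],[0.24,0,-6,0,0],[0.24,1,-6,0,0],[0.24,1,-6,0,0],[0.24,0,-5,0,0],[0.24,1,-5,0,0],[0.24,0,0,0,0]])

```text
clock: 8.33
position: [0.4828, 0.1593, 0.1395]
ee_rot: [1.91, 1.899, 0.576]
force: [-0.1, -1.3, -0.8]
width: 0.76
gripper_force: 0.0
```

```bash
python3 st.py; python3 plan.py lever 0 0 34 70 0
```

```text
t 8.33 p [0.4828 0.1593 0.1395] toolz [ 0.54   0.016 -0.842] tooly [ 0.842 -0.01   0.54 ] q [ 0.242  0.36  -1.064  2.369  1.476  0.666 -1.999] sum 3.395 F [-0.1 -1.3 -0.8] w 0.76
tool z in uvn [-0.042 -0.041 -0.998] tool y [ 0.994 -0.099 -0.038]
finger now uvn mm [-4.   5.6 33.6]
TCP target [0.4865 0.1541 0.1421] delta mm [ 3.7 -5.3  2.6]
bar in tool frame: min y 105.0 (body reaches 95 for z<-66), z -92.9  x [-77.  83.]
```

Emit:
drive_tool(steps=[[0.24,0,-3,0,0],[0.24,0,-3,0,0],[0.24,0,0,0,0]])

```text
clock: 8.58
position: [0.4827, 0.1549, 0.1398]
ee_rot: [1.909, 1.901, 0.578]
force: [0.3, 1.1, 0.1]
width: 0.76
gripper_force: 0.2
```

Emit:
drive_tool(steps=[[0.24,0,-2,0,0],[0.24,0,-2,0,0],[0.24,0,0,0,0]])

```text
clock: 8.83
position: [0.4825, 0.1537, 0.1401]
ee_rot: [1.907, 1.906, 0.583]
force: [1.5, 7.7, -2.6]
width: 0.759
gripper_force: 3.0
```

Emit:
drive_tool(steps=[[0.24,0,8,0,0],[0.24,0,8,0,0],[0.24,-10,0,14,0],[0.24,-14,0,18,0],[0.24,-20,0,22,0],[0.24,-20,0,22,0],[0.24,-20,0,22,0],[0.24,-10,-20,10,0],[0.24,0,-30,0,0],[0.24,0,-30,0,0],[0.24,0,-30,0,0],[0.24,0,0,0,0]])

```text
clock: 9.83
position: [0.4036, 0.0571, 0.2223]
ee_rot: [1.923, 1.9, 0.541]
force: [-0.6, 0.9, -0.2]
width: 0.758
gripper_force: 0.0
```

```bash
python3 st.py; python3 plan.py rotary -27 -50 100 70 0; python3 - <<'E'
from h import *
c=cams();t=c["top"]["image"];s=c["side"]["image"]
cv2.imwrite("pics/a4.png",np.hstack([crop(t,145,130,100,120,4),crop(s,160,130,100,120,4)]))
E
```

```text
t 9.83 p [0.4036 0.0571 0.2223] toolz [ 0.522 -0.001 -0.853] tooly [ 0.853 -0.012  0.522] q [ 0.299 -0.178 -0.653  2.446  0.264  0.333 -0.615] sum 2.601 F [-0.6  0.9 -0.2] w 0.76
tool z in uvn [-0.073 -0.12  -0.99 ] tool y [ 0.977 -0.207 -0.047]
finger now uvn mm [ 16.2 329.8 120.7]
TCP target [ 0.4676 -0.318   0.1805] delta mm [  64.  -375.1  -41.7]
bar in tool frame: min y 113.4 (body reaches 95 for z<-66), z -37.0  x [-13. 143.]
```

View pics/a4.png

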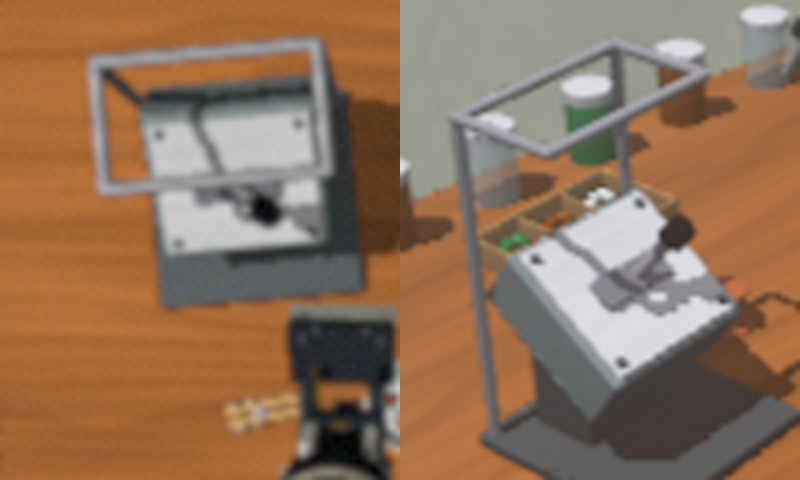

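Emit:
drive_tool(steps=[[0.24,-1,-38,2,0.02],[0.24,-1,-38,2,0.02],[0.24,-1,-38,2,0.02],[0.24,-1,-38,2,0.02],[0.24,-1,-38,2,0.02],[0.24,0,-38,0,0.02],[0.24,0,-38,0,0.02],[0.24,0,-38,0,0.02],[0.24,0,-38,0,0],[0.24,0,-38,0,0],[0.24,0,0,0,0]])

```text
clock: 10.85
position: [0.4038, -0.2244, 0.2323]
ee_rot: [1.825, 2.016, 0.568]
force: [2.3, 0.3, 0.9]
width: 0.758
gripper_force: 0.0
```

```bash
python3 st.py; python3 plan.py rotary -27 -50 100 70 0
```

```text
t 10.85 p [ 0.4038 -0.2244  0.2323] toolz [ 0.518  0.054 -0.854] tooly [0.85  0.084 0.52 ] q [-0.448 -0.173  1.07   2.348 -0.446  0.508  1.098] sum 2.683 F [2.3 0.3 0.9] w 0.76
tool z in uvn [-0.067 -0.066 -0.996] tool y [ 0.992 -0.113 -0.059]
finger now uvn mm [-30.   60.  165.2]
TCP target [ 0.4677 -0.3223  0.1806] delta mm [ 63.9 -97.9 -51.6]
bar in tool frame: min y 126.8 (body reaches 95 for z<-66), z -33.9  x [-21. 138.]
```

Emit:
drive_tool(steps=[[0.24,-5,-25,0,0],[0.24,-5,-25,0,0],[0.24,-5,-25,0,0],[0.24,-5,-25,0,0],[0.24,0,0,0,0]])

```text
clock: 11.27
position: [0.3835, -0.2995, 0.2264]
ee_rot: [1.835, 2.041, 0.555]
force: [-0.0, -1.0, 0.1]
width: 0.759
gripper_force: 0.0
```

```bash
python3 st.py; python3 plan.py rotary -27 -50 100 70 0;
```

```text
t 11.27 p [ 0.3835 -0.2995  0.2264] toolz [ 0.496  0.061 -0.866] tooly [0.861 0.089 0.5  ] q [-0.249  0.146  1.3    2.25  -0.889  0.839  1.751] sum 3.235 F [-0.  -1.   0.1] w 0.76
tool z in uvn [-0.09  -0.054 -0.995] tool y [ 0.99  -0.11  -0.083]
finger now uvn mm [-63.7  -8.4 180.5]
TCP target [ 0.4672 -0.3225  0.1815] delta mm [ 83.7 -23.1 -44.9]
bar in tool frame: min y 126.4 (body reaches 95 for z<-66), z -35.5  x [-21. 138.]
```

Emit:
drive_tool(steps=[[0.24,8,-14,0,0],[0.24,8,-14,0,0],[0.24,14,-5,-7,0],[0.24,14,-5,-7,0],[0.24,14,0,-7,0],[0.24,0,0,0,0]])

```text
clock: 11.77
position: [0.4448, -0.3303, 0.2053]
ee_rot: [1.832, 2.046, 0.571]
force: [-0.1, 0.5, 0.9]
width: 0.763
gripper_force: 0.0
```

```bash
python3 st.py; python3 plan.py rotary -27 -50 100 70 0;python3 plan.py rotary -27 -50 20 70 0
```

```text
t 11.77 p [ 0.4448 -0.3303  0.2053] toolz [ 0.499  0.073 -0.863] tooly [0.859 0.091 0.504] q [-0.038  0.364  1.123  2.148 -1.098  0.948  1.873] sum 3.46 F [-0.1  0.5  0.9] w 0.76
tool z in uvn [-0.083 -0.044 -0.996] tool y [ 0.991 -0.108 -0.078]
finger now uvn mm [-32.7 -52.3 133.2]
TCP target [ 0.4673 -0.3226  0.1813] delta mm [ 22.5   7.7 -23.9]
bar in tool frame: min y 126.8 (body reaches 95 for z<-66), z -34.4  x [-21. 138.]
tool z in uvn [-0.083 -0.044 -0.996] tool y [ 0.991 -0.108 -0.078]
finger now uvn mm [-32.7 -52.3 133.2]
TCP target [ 0.512  -0.3121  0.1158] delta mm [ 67.2  18.2 -89.5]
bar in tool frame: min y 120.6 (body reaches 95 for z<-66), z -114.0  x [-25. 134.]
```

Emit:
drive_tool(steps=[[0.24,17,4,-22,0],[0.24,17,5,-22,0],[0.24,17,5,-23,0],[0.24,16,4,-23,0],[0.24,0,0,0,0]])

```text
clock: 12.18
position: [0.5046, -0.309, 0.1212]
ee_rot: [1.831, 2.055, 0.579]
force: [0.4, 1.2, 1.2]
width: 0.757
gripper_force: 0.0
```

```bash
python3 st.py; python3 plan.py rotary -27 -12 20 70 0; python3 - <<'E'
from h import *
c=cams();t=c["top"]["image"];s=c["side"]["image"]
cv2.imwrite("pics/a5.png",np.hstack([crop(t,280,120,100,120,4),crop(s,250,95,100,120,4)]))
E
```

```text
t 12.18 p [ 0.5046 -0.309   0.1212] toolz [ 0.497  0.083 -0.864] tooly [0.859 0.092 0.503] q [ 0.148  0.474  0.744  2.165 -1.313  0.765  1.975] sum 3.404 F [0.4 1.2 1.2] w 0.76
tool z in uvn [-0.084 -0.033 -0.996] tool y [ 0.991 -0.107 -0.08 ]
finger now uvn mm [-29.3 -45.3  28.1]
TCP target [ 0.5033 -0.2752  0.1159] delta mm [-1.3 33.9 -5.3]
bar in tool frame: min y 124.7 (body reaches 95 for z<-66), z -112.3  x [-62.  97.]
```

View pics/a5.png

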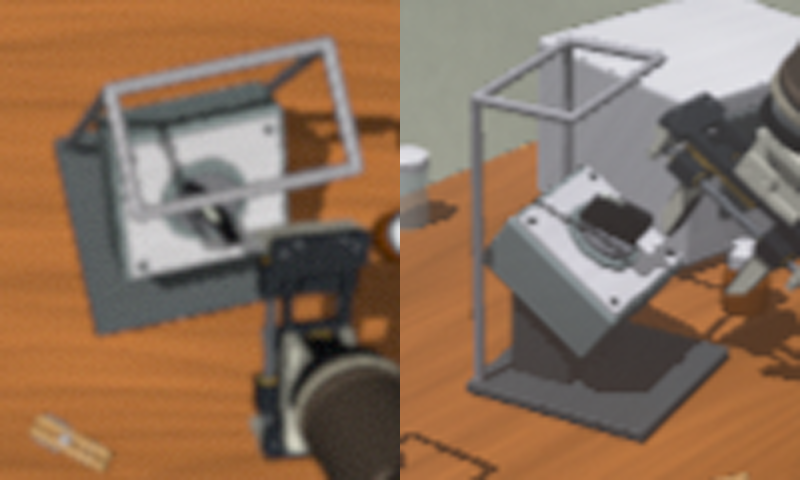

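Emit:
drive_tool(steps=[[0.24,4,0,-6,0],[0.24,-1,5,0,0],[0.24,-1,5,0,0],[0.24,-1,5,0,0],[0.24,-1,5,0,0],[0.24,-1,5,0,0],[0.24,-1,5,0,0],[0.24,0,0,0,0]])

```text
clock: 12.95
position: [0.4989, -0.2871, 0.1188]
ee_rot: [1.836, 2.039, 0.567]
force: [-1.0, -1.5, -0.1]
width: 0.765
gripper_force: 0.6
```

```bash
python3 st.py; python3 plan.py rotary -27 -7 20 70 0
```

```text
t 12.95 p [ 0.4989 -0.2871  0.1188] toolz [ 0.5    0.068 -0.863] tooly [0.859 0.086 0.505] q [ 0.207  0.41   0.593  2.215 -1.316  0.638  1.957] sum 3.262 F [-1.  -1.5 -0.1] w 0.77
tool z in uvn [-0.083 -0.048 -0.995] tool y [ 0.991 -0.112 -0.078]
finger now uvn mm [-31.1 -22.8  26.5]
TCP target [ 0.5021 -0.2701  0.1158] delta mm [ 3.2 17.  -3. ]
bar in tool frame: min y 124.9 (body reaches 95 for z<-66), z -112.2  x [-68.  91.]
```

Emit:
drive_tool(steps=[[0.24,1,4,-1,0],[0.24,1,4,-1,0],[0.24,0,4,-1,0],[0.24,0,4,0,0],[0.24,0,4,0,0],[0.24,0,0,0,0]])

```text
clock: 13.45
position: [0.495, -0.2718, 0.1135]
ee_rot: [1.847, 2.034, 0.556]
force: [-27.8, -6.7, 4.6]
width: 0.759
gripper_force: 11.9
```

```bash
python3 st.py; python3 plan.py rotary -27 -7 20 70 0
```

```text
t 13.45 p [ 0.495  -0.2718  0.1135] toolz [ 0.495  0.061 -0.867] tooly [0.863 0.08  0.498] q [ 0.269  0.379  0.463  2.243 -1.313  0.549  1.93 ] sum 3.171 F [-27.8  -6.7   4.6] w 0.76
tool z in uvn [-0.091 -0.054 -0.994] tool y [ 0.989 -0.12  -0.084]
finger now uvn mm [-34.4  -7.4  22. ]
TCP target [ 0.5019 -0.2698  0.1161] delta mm [6.9 2.  2.6]
bar in tool frame: min y 123.4 (body reaches 95 for z<-66), z -112.9  x [-68.  91.]
```

Emit:
drive_tool(steps=[[0.24,-6,-1,-3,0],[0.24,-4,-1,-3,0],[0.24,0,0,0,0]])

```text
clock: 13.7
position: [0.4902, -0.2702, 0.1092]
ee_rot: [1.838, 2.039, 0.567]
force: [-1.1, 0.2, -0.4]
width: 0.761
gripper_force: 0.0
```

```bash
python3 st.py; python3 plan.py rotary -27 -7 20 70 0; python3 - <<'E'
from h import *
c=cams();t=c["top"]["image"];s=c["side"]["image"]
cv2.imwrite("pics/a6.png",np.hstack([crop(t,305,140,50,60,8),crop(s,280,125,50,60,8)]))
E
```

```text
t 13.7 p [ 0.4902 -0.2702  0.1092] toolz [ 0.5    0.068 -0.864] tooly [0.859 0.085 0.504] q [ 0.368  0.373  0.349  2.25  -1.316  0.515  1.953] sum 3.138 F [-1.1  0.2 -0.4] w 0.76
tool z in uvn [-0.084 -0.048 -0.995] tool y [ 0.99  -0.114 -0.078]
finger now uvn mm [-40.3  -4.5  21.3]
TCP target [ 0.5021 -0.27    0.1158] delta mm [11.9  0.2  6.6]
bar in tool frame: min y 124.7 (body reaches 95 for z<-66), z -112.2  x [-68.  91.]
```

View pics/a6.png

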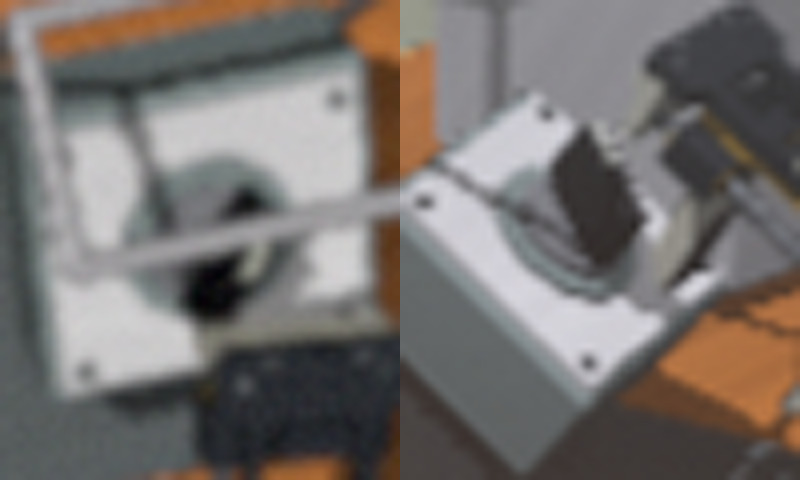

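```bash
python3 - <<'E'
from h import *
import pickle
p=pickle.load(open('pose.pkl','rb'))['rotary'];a=np.radians(35);c,d=np.cos(a),np.sin(a)
U=R.from_euler('z',p[3]).as_matrix()@np.array([[c,0,-d],[0,1,0],[d,0,c]]);f=p[:3]+[0,0,.14]
C=cams()
for th in(.6,.8,.95,1.047):
    ph=np.pi/6-th
    P=[f+U@np.array([r*np.cos(ph),r*np.sin(ph),44])/1000 for r in(31,-27)]
    for n,o in(("top",(305,140)),("side",(280,125))):print(th,n,((proj(C[n],P)-o)*8+3.5).round(0).tolist())
E
```

```text
0.6 top [[244.0, 221.0], [242.0, 350.0]]
0.6 side [[171.0, 128.0], [261.0, 224.0]]
0.8 top [[259.0, 220.0], [228.0, 351.0]]
0.8 side [[180.0, 124.0], [254.0, 227.0]]
0.95 top [[271.0, 221.0], [219.0, 350.0]]
0.95 side [[187.0, 123.0], [248.0, 228.0]]
1.047 top [[277.0, 223.0], [213.0, 348.0]]
1.047 side [[192.0, 123.0], [243.0, 228.0]]
```

Emit:
drive_tool(steps=[[0.24,3,-12,0,0],[0.24,3,-13,0,0],[0.24,6,1,4,0],[0.24,7,2,5,0],[0.24,0,0,0,0]])

```text
clock: 14.32
position: [0.5124, -0.2924, 0.1196]
ee_rot: [1.833, 2.04, 0.568]
force: [0.4, -1.0, 0.5]
width: 0.759
gripper_force: 0.0
```

```bash
python3 st.py; python3 plan.py rotary -24 -9 20 70 0; python3 - <<'E'
from h import *
c=cams();t=c["top"]["image"];s=c["side"]["image"]
cv2.imwrite("pics/a7.png",np.hstack([crop(t,305,140,50,60,8),crop(s,280,125,50,60,8)]))
E
```

```text
t 14.32 p [ 0.5124 -0.2924  0.1196] toolz [ 0.501  0.068 -0.863] tooly [0.858 0.088 0.506] q [ 0.357  0.396  0.383  2.174 -1.237  0.557  1.869] sum 3.127 F [ 0.4 -1.   0.5] w 0.76
tool z in uvn [-0.082 -0.048 -0.995] tool y [ 0.991 -0.11  -0.076]
finger now uvn mm [-20.8 -31.   20.4]
TCP target [ 0.505  -0.2715  0.1175] delta mm [-7.4 20.8 -2.1]
bar in tool frame: min y 122.1 (body reaches 95 for z<-66), z -111.9  x [-66.  93.]
```

View pics/a7.png

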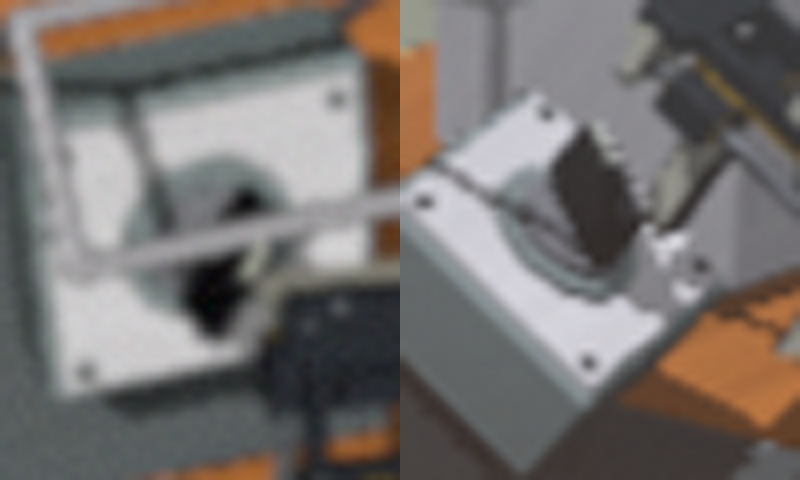

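Emit:
drive_tool(steps=[[0.24,-1,5,0,0],[0.24,-1,5,0,0],[0.24,-1,5,0,0],[0.24,-1,3,0,0],[0.24,0,0,0,0]])

```text
clock: 14.83
position: [0.5059, -0.2726, 0.1185]
ee_rot: [1.835, 2.041, 0.568]
force: [0.2, -0.1, -0.4]
width: 0.761
gripper_force: 0.0
```

Emit:
drive_tool(steps=[[0.24,-1,3,0,0],[0.24,0,0,0,0]])

```text
clock: 15.0
position: [0.5053, -0.2714, 0.1189]
ee_rot: [1.836, 2.038, 0.566]
force: [0.1, -1.7, -0.4]
width: 0.764
gripper_force: 0.8
```

```bash
python3 st.py; python3 plan.py rotary -24 -9 20 70 0
```

```text
t 15.0 p [ 0.5053 -0.2714  0.1189] toolz [ 0.501  0.067 -0.863] tooly [0.859 0.086 0.505] q [ 0.347  0.368  0.352  2.217 -1.261  0.516  1.873] sum 3.101 F [ 0.1 -1.7 -0.4] w 0.76
tool z in uvn [-0.083 -0.05  -0.995] tool y [ 0.991 -0.113 -0.077]
finger now uvn mm [-23.   -9.   20.9]
TCP target [ 0.505  -0.2714  0.1175] delta mm [-0.3 -0.  -1.3]
bar in tool frame: min y 121.7 (body reaches 95 for z<-66), z -112.0  x [-66.  93.]
```

Emit:
drive_tool(steps=[[0.24,0,2,0,0],[0.24,0,2,0,0],[0.24,0,0,0,0]])

```text
clock: 15.25
position: [0.5052, -0.2705, 0.1191]
ee_rot: [1.838, 2.033, 0.561]
force: [1.2, -9.6, -2.9]
width: 0.755
gripper_force: 4.5
```

Firm stop: the force climbs to 9.6 N with almost no motion. Backing off and retracting.

Emit:
drive_tool(steps=[[0.24,2,-10,0,0],[0.24,3,-12,0,0],[0.24,2,-10,0,0],[0.24,-18,-3,22,0],[0.24,-18,-3,22,0],[0.24,-18,-3,22,0],[0.24,-18,-3,22,0],[0.24,-18,-3,22,0],[0.24,0,0,0,0],[0.24,0,0,0,0]])

```text
clock: 16.08
position: [0.4224, -0.315, 0.23]
ee_rot: [1.834, 2.037, 0.567]
force: [0.1, -1.0, -0.7]
width: 0.763
gripper_force: 0.0
```

```bash
python3 st.py; python3 - <<'E'
from h import *
t=get_image("top")["image"]
cv2.imwrite("pics/a8.png",np.vstack([crop(t,100,120,310,130,2)]))
E
```

```text
t 16.08 p [ 0.4224 -0.315   0.23  ] toolz [ 0.502  0.067 -0.862] tooly [0.858 0.087 0.506] q [ 0.354  0.143  0.547  2.151 -0.821  0.745  1.576] sum 3.04 F [ 0.1 -1.  -0.7] w 0.76
```

View pics/a8.png

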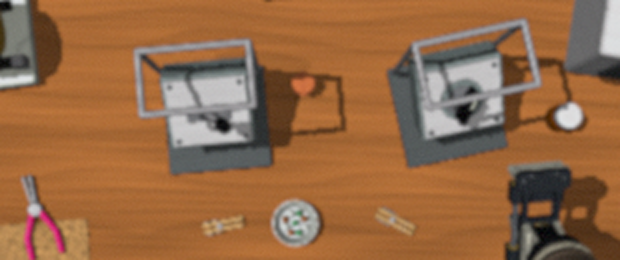

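The top view shows the lever knob at its right stop (222,125) and the bar handle turned right (468,105). The loose things are where they were and the arm is clear.

```bash
python3 -c "
from cell import arm;print(arm.sign_off())"
```

```text
the job is handed in; nothing more can be done
None
```

The isolator lever was thrown to its right stop first, then the bar handle was turned clockwise to its right stop; the arm is clear, the loose things appear undisturbed, and the job was handed in at about 16 s.

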